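Snap the anchor cap onto the boot scraper's stud

TASK

Slide the orange snap cap out of the open end of its white parking rail, carry it to the green boot scraper and press it straight down onto the steel stud until it clicks home and sits flat. Keep pressing it down firmly after the click, squashing the sprung washer under it, and finish while still holding and pressing the cap: do not let go. Leave the other things on the ledge where they are.

Things in the scene. Friction and masses are not known exactly. Their poses are not given: they have to be found in the camera images.
- cap_center (a point): Centre of the orange snap cap: on its axis, 22 mm above its underside; z along its axis. Loose, 40 g, round, 44 mm tall: a flange 44 mm across and 5 mm thick at the bottom, above it a plain round knob 28 mm across up to the flat top. It starts upright in the rail, 40 to 90 mm in from the mouth.
- cap: The same snap cap, origin at the centre of its underside. Open below: a 15 mm round mouth through the 5 mm flange, behind it a hollow 22 mm across that ends 22 mm above the underside.
- rail_mouth (a point): Open end of the white parking rail, on the centre line of its channel floor, 6 mm above the ledge. The fixed rail runs 120 mm along this point's +x to a closed end; the cap leaves along -x. Two lips overhang the cap's flange: undersides 8 mm, tops 12 mm above the floor, slot between them 36 mm wide, channel 52 mm. The cap is clear when its axis is over 22 mm outside the mouth.
- stud_seat (a point): On the axis of the upright steel stud (10 mm thick) amid the fixed green boot scraper (120 x 200 mm, ribs 11 mm high), level with the top of the unpressed washer, 10 mm above the ledge; z up. Stud tip: 16 mm above this point. Four brass spring balls, 9.5 mm above it, 20 mm across all, meet the cap's mouth with its underside 13 mm above this point, resist with about 6 to 9 N, then snap behind it and draw it down.
- washer: Dark steel washer, 48 mm across, round the stud in a 60 mm recess of the scraper; origin at the centre of its top. The flange of the cap lands on it after the click. It is sprung: it gives 1 mm for each 2.5 N, 5 mm at most, so a push of over 4 N sinks it about 2 mm.
Mind the look-alikes: they are no part of the job. What is meant by the part that bears rail_mouth is not red, and is the smaller of those in its own colour. There is more than one size of the part that bears stud_seat; the job needs the middle-sized.

How it is judged (in metres and radians):
On the way, in this order (a step that is already met when the one before it is completed fails the run):
1. the cap has been slid out of the mouth of the rail (x of cap_center in the frame of rail_mouth below -0.022 m).
2. the cap has clicked home on the stud, centred and flat (horizontal distance between cap_center and stud_seat below 0.003 m and z of cap_center in the frame of stud_seat below 0.0245 m and angle between cap_center's own z axis and vertical below 0.1 rad), for 0.2 s.
At the end, for the whole second after the job is handed in: The cap is snapped home: its axis within 3 mm of the stud's, upright within 0.1 rad, its underside no more than 2.5 mm above the unpressed washer's level; the fingers are still on it and it presses on the washer with more than 4 N, throughout the last second (all of step 2 and contact force between cap and washer above 4 N and contact force between the fingers and cap above 2 N); the arm keeps its last pose, push and grip.
It fails at once if one of the loose things (lint roller, key tray, door wedge, shoe brush, polish tin, plant) was shifted by more than 20 mm (distance of any of lint_roller, key_tray, door_wedge, shoe_brush, polish_tin, plant from where it was at the start of the episode above 0.02 m).
It also fails if it takes over 48 s, if anything falls off the work surface, if the arm or the gripper's body presses on something with over 40 N, if the wrist force passes 120 N, or if a joint passes its speed limit or range.

ROBOT

A 6-joint arm with a two-finger parallel gripper is mounted at the origin on the work surface. World frame = base frame: x ahead of the robot, y to its left, z up, the work surface at z = 0. Lengths are in m, angles in degrees, forces in N, time in s.
With the tool pointing down it reaches from about 0.3 to 0.75 m from the base axis. Payload 8.5 kg.
Tool frame: the origin (TCP) lies between the finger pads; the fingertips stand 17 mm ahead of it and the grasp point (between the pads) lies 2 mm behind it (env.tip_reach is the distance from the TCP to the fingertips, in m); z points along the fingers, y is the line along which they close (so a half turn about z gives the same grasp; the last joint's range is limited). The gripper opens to 85 mm and grips with 20 to 120 N. Pads are 22 mm wide; open, the fingers measure 114 mm over their backs; the gripper's body (76 mm by 85 mm) begins 54 mm behind the grasp point. The pads swing forward as they close: fully open they stand 13 mm farther back than shut.
Start: joints at [-82.065, 21.807, 74.336, -0, 83.858, -12.336], TCP at [0.191, -0.516, 0.248] pointing down, gripper open.
Joint ranges: [-178.18, 178.18], [-50.72, 133.34], [12.68, 142.11], [-81.47, 261.47], [9.98, 163.14], [-165.26, 165.26]. Speed limits (degrees/s): [136.94, 136.94, 180, 180, 180, 180].

INTERFACE

Orientations are given as a 3x3 rotation matrix whose columns are the frame's x, y, z axes.
In Python, from rig import env, viewer gives the robot as it stands.
- The arm moves only by the tool move_arm, never from a script. Its argument "motion" is a list of rows, each a list of 2 entries, a list of its own where there are three numbers: the shift along the tool's x, y, z normalised to -1 to 1, where 1 is 50 mm, then the turn, a rotation vector about the tool's x, y, z normalised to -1 to 1, where 1 is 8 degrees. A call has 1 to 20 rows; each row shifts and turns the commanded pose from where the row before left it, along the tool's axes as they then stand; what a row does not reach is not made up. A row lasts 1/10 s, in which the tool goes at most 50 mm and 8.59 degrees, less where a joint would pass 70% of its speed; a pose out of reach is approached as far as the arm can. A call with a number of a shift or a turn outside -1 to 1 is refused whole. A call with a gripper value outside its range is refused whole. "claw" is the closure, from 0 (fully open) to 1 (shut), set as the call begins (left out, the last holds). The fingers move at their own pace and stop on an object; "force" is the grip in N (left out, the last holds). Time passes only in rows, so rows that do not move let the fingers close. It gives the time, the measured TCP pose, the force, the opening and the grip force at its end, in the units of the state.
- env.observe(): the state, without advancing time (a new reading comes with each control period).
- viewer.get_image(name): name is "side" or "top"; returns a dict with "frame" (384x512x3 uint8, red, green, blue), "depth" (384x512 float32, m along the optical axis (not along the pixel's ray), 0 where there is no reading), "fx", "fy", "cx", "cy" (pixels), "eye" and "attitude" of the camera in the world. Camera axes: x right, y up, looking along -z (the intrinsics and any distortion apply to the point x, -y, -z); pixel columns grow to the right and rows downward; lengths in m; the calibration is good to about 2 mm. A picture is of the moment at which its call begins.
- env.close_job(): hands the job in; it is judged then, once.
The state is a dict: "time_s": time; "q": joint angles; "qvel": joint speeds; "joint_efforts": joint torques, N m; "position": TCP position; "tool_rot": TCP orientation; "ft_force": force on the tool from outside, world axes, zero at the start; "wrist_torque": the same for the moment, N m; "grip_width": finger opening in m; "gripper_force": force on a finger pad.
Only numpy, scipy, OpenCV 4.12 (cv2) and the standard library are available. Lean on these libraries where they do the work, as an engineer would, in place of code of your own. Each camera call takes 0.05 s, during which the arm holds its last target. There are 200 camera calls.

## Working session

There is one attempt and no reset: what is moved stays moved. The work goes in short steps, Python scripts to look and compute and a tool call to move; the robot and the scene stay as the last step left them, time stands still between calls to the robot, and variables do not carry over. Pictures are saved under pics/ and viewed, at most 10 in all, crops included, and the job is handed in when it is done.

Besides the shell and the picture viewer there is one more tool, called after ">>>" as name([rows], argument=value, ...), one row to a line, values as JSON. move_arm: Moves the arm, as the interface text tells. Scaled input: -1 to 1 covers 50 mm each way for a shift and 8 degrees each way for a turn. Its arguments: {"type":"object","properties":{"motion":{"type":"array","items":{"type":"array"}},"claw":{"type":"number"},"force":{"type":"number"}},"required":["motion"]}

```bash
mkdir -p pics; ls; cat > h.py <<'E'
import numpy as np, cv2
from rig import env, viewer
def grab(n):
    d=viewer.get_image(n); np.savez(f'{n}.npz',**{k:np.asarray(v) for k,v in d.items()}); return d
def load(n): return dict(np.load(f'{n}.npz'))
def cloud(d):
    h,w=d['depth'].shape; v,u=np.mgrid[:h,:w]; z=d['depth']
    P=np.stack([(u-d['cx'])/d['fx']*z,-(v-d['cy'])/d['fy']*z,-z],-1)
    A=np.asarray(d['attitude'])
    return P@A.T+np.asarray(d['eye'])
E
python3 - <<'E'
from h import *
for n in('top','side'):
    d=grab(n); print(n,d['eye'],np.asarray(d['attitude']).round(3).tolist(),d['fx'],d['fy'],d['cx'],d['cy'],d.keys())
    f=d['frame'][:,:,::-1]; cv2.imwrite(f'pics/{n}0.png',cv2.resize(f,(768,576),interpolation=cv2.INTER_CUBIC))
print(env.observe())
E
```

```text
pics
top [ 0.36475091 -0.04686845  0.92011708] [[0.005, 0.995, -0.095], [-1.0, 0.002, -0.029], [-0.028, 0.095, 0.995]] 407.52398878573325 407.52398878573325 261.30682839016663 186.20204550029607 dict_keys(['frame', 'depth', 'fx', 'fy', 'cx', 'cy', 'eye', 'attitude'])
side [0.34499015 0.59594409 0.71438067] [[-0.982, 0.138, -0.128], [-0.188, -0.708, 0.681], [0.003, 0.693, 0.721]] 360.72651664052336 360.72651664052336 252.86484597379987 191.80670828402012 dict_keys(['frame', 'depth', 'fx', 'fy', 'cx', 'cy', 'eye', 'attitude'])
{'time_s': 0.1, 'q': array([-8.20659874e+01,  2.18390026e+01,  7.43783611e+01, -2.45640407e-04,
        8.38595062e+01, -1.23367809e+01]), 'qvel': array([-0.12130911, -0.01496252, -0.13141813,  0.04734942,  0.01038536,
       -0.05750774]), 'joint_efforts': array([ 3.88945104e-03, -4.49220443e+01, -2.31655651e+01, -2.83450372e-04,
        3.68649504e-03,  2.30987816e-06]), 'position': array([ 0.190506  , -0.51570054,  0.24776803]), 'tool_rot': array([[ 9.38065530e-01,  3.46457826e-01, -1.89410655e-04],
       [ 3.46457763e-01, -9.38064632e-01,  1.32820095e-03],
       [ 2.82486175e-04, -1.31156232e-03, -9.99999100e-01]]), 'ft_force': array([0.86280998, 0.44857437, 0.06194707]), 'wrist_torque': array([0.05066474, 0.01846595, 0.05756593]), 'gripper_force': 0.0, 'grip_width': 0.08538963029118037}
```

View pics/top0.png

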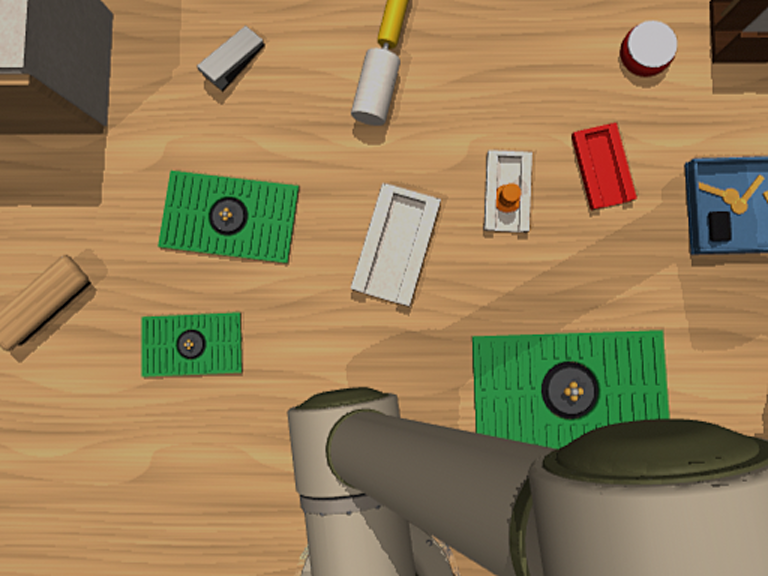

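View pics/side0.png

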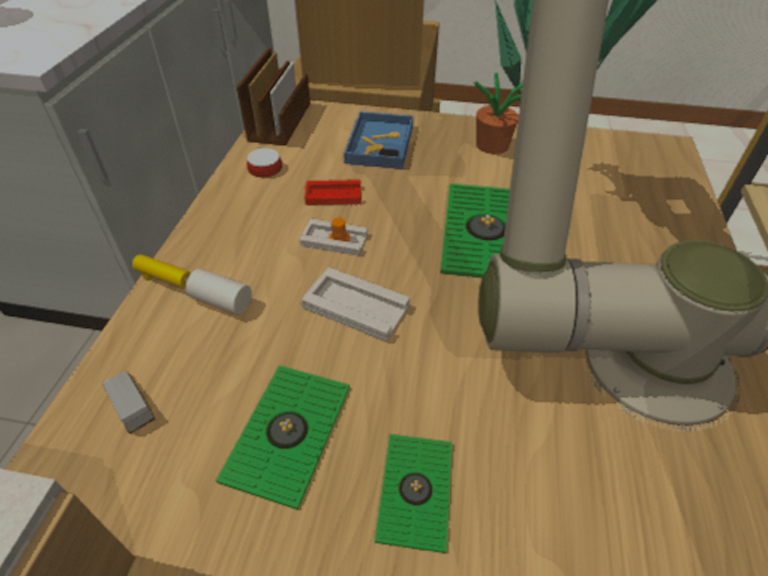

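In the top view, the rail candidates are the small white one (508,192) holding the orange cap, the large white one (396,245) and a red one (604,167). The small white one fits, as it is not red and is the smaller of the two white ones. The scraper candidates are at (228,216), (190,344) and (572,390). The middle-sized is (228,216), and I'll check its size against 120x200.

```bash
python3 - <<'E'
from h import *
d=load('top'); s=load('side')
P=cloud(d); f=d['frame']; hsv=cv2.cvtColor(f,cv2.COLOR_RGB2HSV)
def comps(m,name,amin):
    n,l,st,c=cv2.connectedComponentsWithStats(m.astype(np.uint8))
    for i in range(1,n):
        if st[i,4]<amin: continue
        q=P[l==i]; q=q[np.isfinite(q).all(1)]
        r=cv2.minAreaRect(q[:,:2].astype(np.float32)*1000)
        print(name,c[i].round(1),st[i,4],'rect',np.round(r[0],1),np.round(r[1],1),round(r[2],1),'z',np.percentile(q[:,2],[5,50,95]).round(4))
H,S,V=hsv[...,0],hsv[...,1],hsv[...,2]
comps((H>50)&(H<80)&(S>120)&(V>60),'green',500)
comps((S<40)&(V>130)&(P[...,2]<.04)&(P[...,2]>.003),'white',300)
comps((H>4)&(H<16)&(S>190)&(V>90),'orange',40)
comps((S<80)&(V<75)&(P[...,2]<.03),'dark',200)
B=P[330:,:150]; print('table z',np.median(B[...,2]))
a=cv2.resize(f[90:170,310:365],None,fx=7,fy=7,interpolation=cv2.INTER_CUBIC)
fs=s['frame']; b=cv2.resize(fs[135:180,190:260],None,fx=5.6,fy=5.6,interpolation=cv2.INTER_CUBIC)
c=np.zeros((560,800,3),np.uint8); c[:a.shape[0],:a.shape[1]]=a; c[:b.shape[0],400:400+b.shape[1]]=b[:,:400]
g=cv2.resize(f[110:180,100:205],(400,267),interpolation=cv2.INTER_CUBIC); c[280:547,400:]=g
cv2.imwrite('pics/crop1.png',c[:,:,::-1])
E
```

```text
green [152.1 144. ] 3937 rect [512.3 130.1] [432.8 158.1] 70.3 z [0.0062 0.0094 0.0132]
green [127.4 229.5] 2315 rect [359.6 154.4] [ 90.1 402.6] 2.6 z [0.0042 0.0072 0.0105]
green [377.3 254.9] 7359 rect [ 288.5 -235.1] [166.  370.8] 2.1 z [0.0095 0.0129 0.0178]
white [434.7  28.9] 777 rect [ 804.  -408.6] [70.6 71.2] 56.6 z [0.0301 0.0328 0.0353]
white [153.  35.] 600 rect [799.6 229.7] [ 37.2 100.3] 49.5 z [0.0158 0.0274 0.0386]
white [338.3 126.4] 1116 rect [ 585.4 -193.6] [ 65.3 120.3] 87.1 z [0.0054 0.0175 0.0208]
white [263.6 163.3] 2829 rect [503.6 -25.7] [ 90.5 165.4] 73.7 z [0.007  0.0205 0.0276]
orange [338.7 131. ] 208 rect [ 470.2 -131.6] [ 39.6 267.5] 59.6 z [0.0105 0.0485 0.0527]
dark [69.5 44.3] 431 rect [784.7 428.6] [  5.4 183.7] 89.4 z [0.0054 0.0176 0.0287]
dark [152.  143.6] 320 rect [550.4 232.2] [51.3 57.3] 5.2 z [0.0013 0.0097 0.0129]
dark [479.5 150.5] 224 rect [ 531.9 -503.8] [28.2 40.9] 88.9 z [0.0158 0.0185 0.0213]
dark [379.6 260. ] 867 rect [ 288.7 -282.2] [78.1 80.5] 10.4 z [0.0019 0.0135 0.017 ]
table z 0.0005957734269484982
```

View pics/crop1.png

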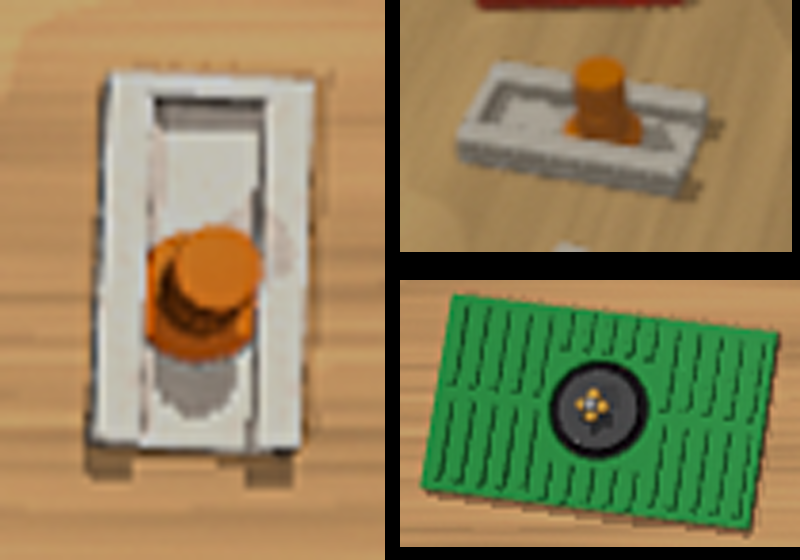

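The crop shows that the small white rail's open end faces the robot (lower end in the top view), with the cap standing inside it. The closed wall is at the far end. The scraper with the dark washer and four brass balls is the middle one.

```bash
cat >> h.py <<'E'
def ray(d,uv,z):
    uv=np.atleast_2d(uv).astype(float)
    r=np.stack([(uv[:,0]-d['cx'])/d['fx'],-(uv[:,1]-d['cy'])/d['fy'],-np.ones(len(uv))],-1)@np.asarray(d['attitude']).T
    e=np.asarray(d['eye']); return e+r*((z-e[2])/r[:,2])[:,None]
def comp(m,near):
    n,l,st,c=cv2.connectedComponentsWithStats(m.astype(np.uint8))
    i=min((i for i in range(1,n) if st[i,4]>=25),key=lambda i:np.hypot(*(c[i]-near)))
    v,u=np.nonzero(l==i); return np.c_[u,v]
def rect(q):
    c,s,a=cv2.minAreaRect((q[:,:2]*1000).astype(np.float32)); return np.round(c,1),np.round(s,1),round(a,1)
E
python3 - <<'E'
from h import *
for n,nr,ng,no in(('top',(338,128),(152,144),(340,131)),('side',(222,158),(190,290),(225,153))):
    d=load(n); f=d['frame']; hsv=cv2.cvtColor(f,cv2.COLOR_RGB2HSV); H,S,V=[hsv[...,i].astype(int) for i in range(3)]; P=cloud(d)
    ok=d['depth']>0
    g=comp((H>50)&(H<80)&(S>110),ng); print(n,'green',rect(ray(d,g,.011)))
    w=comp((S<50)&(V>120)&ok&(P[...,2]>.012),nr); print('rail',len(w),rect(ray(d,w,.018)))
    dk=comp((S<90)&(V<85),ng); 
    q=ray(d,dk,.011); print('recess',len(dk),dk.mean(0).round(1),rect(q), cv2.minEnclosingCircle((q[:,:2]*1000).astype(np.float32)))
    bm=(H>10)&(H<28)&(S>90); x0,y0=dk.mean(0).round().astype(int); m=np.zeros_like(bm); m[y0-9:y0+7,x0-8:x0+9]=1
    v,u=np.nonzero(bm&m); print('balls',len(u),ray(d,[[u.mean(),v.mean()]],.0195)*1000)
    om=(H>3)&(H<18)&(S>170); o=comp(om,no); t=comp(om&ok&(P[...,2]>.046)&(P[...,2]<.056),no)
    print('capall',len(o),o.min(0),o.max(0),'top',len(t),t.mean(0),rect(ray(d,t,.05)),(ray(d,[t.mean(0)],.05)*1000).round(1), 'cloud',P[t[:,1],t[:,0]].mean(0).round(4))
    h=cv2.convexHull(w.astype(np.float32)); ap=cv2.approxPolyDP(h,3,True)[:,0]; print('railhull',(ray(d,ap,.018)*1000).round(1)[:,:2].tolist())
E
```

```text
top green (array([548. , 229.7]), array([199.6, 119.2]), 82.9)
rail 724 (array([ 585.6, -193.6]), array([ 66.1, 119.6]), 87.1)
recess 369 [152.  143.5] (array([549.4, 229.4]), array([52.8, 55.5]), 5.2) ((548.1189575195312, 229.07749938964844), 28.31165885925293)
balls 39 [[549.37104823 230.80123581  19.5       ]]
capall 254 [331 123] [346 140] top 119 [340.44537815 128.29411765] (array([ 573.3, -192.6]), array([23.7, 24.3]), 89.3) [[ 573.7 -192.5   50. ]] cloud [ 0.5736 -0.1924  0.0504]
railhull [[641.7, -229.0], [525.3, -222.7], [527.6, -158.4], [644.3, -164.0]]
side green (array([547.5, 235.2]), array([199.3, 119.4]), 83.0)
rail 230 (array([ 585.8, -189.2]), array([ 68.8, 120.5]), 86.6)
recess 367 [190.8 287.1] (array([549.2, 235.4]), array([53.7, 50.5]), 72.6) ((546.974609375, 235.76560974121094), 27.877347946166992)
balls 46 [[548.66761083 232.66568726  19.5       ]]
capall 141 [220 145] [232 160] top 51 [225.15686275 147.84313725] (array([ 575.5, -189.1]), array([23.6, 27.3]), 11.0) [[ 575.1 -189.7   50. ]] cloud [ 0.5751 -0.1897  0.05  ]
railhull [[527.4, -155.5], [645.9, -172.7], [644.3, -220.3], [617.5, -225.6]]
```

>>> move_arm([
  [[0,0,0],[0,0,0.97]],
  [[0,0,0],[0,0,0.97]],
  [[0,0,0],[0,0,0.97]],
  [[0.61,-0.573,0],[0,0,0]],
  [[0.61,-0.573,0],[0,0,0]],
  [[0.61,-0.573,0],[0,0,0]],
  [[0.61,-0.573,0],[0,0,0]],
  [[0.61,-0.573,0],[0,0,0]],
  [[0.61,-0.573,0],[0,0,0]],
  [[0.61,-0.573,0],[0,0,0]],
  [[0.61,-0.573,0],[0,0,0]],
  [[0.61,-0.573,0],[0,0,0]],
  [[0.61,-0.573,0],[0,0,0]],
  [[0.61,-0.573,0],[0,0,0]],
  [[0.61,-0.573,0],[0,0,0]],
  [[0,0,0.8],[0,0,0]],
  [[0,0,0.8],[0,0,0]],
  [[0,0,0],[0,0,0]],
  [[0,0,0],[0,0,0]],
], claw=0, force=60)

```text
time_s: 2.0
position: [0.5742, -0.192, 0.169]
tool_rot: [[0.999, -0.053, -0.0], [-0.053, -0.999, 0.0], [-0.0, -0.0, -1.0]]
ft_force: [-0.2, -0.5, 0.8]
grip_width: 0.0853
gripper_force: 0.0
```

>>> move_arm([
  [[0,0,0.7],[0,0,0]],
  [[0,0,0.7],[0,0,0]],
  [[0,0,0.7],[0,0,0]],
  [[0,0,0.4],[0,0,0]],
  [[0,0,0],[0,0,0]],
  [[0,0,0],[0,0,0]],
  [[0,0,0],[0,0,0]],
])

```text
time_s: 2.7
position: [0.5752, -0.1926, 0.0458]
tool_rot: [[0.999, -0.053, 0.004], [-0.053, -0.999, -0.002], [0.004, 0.002, -1.0]]
ft_force: [0.4, -0.2, -0.5]
grip_width: 0.0856
gripper_force: 0.0
```

```bash
python3 - <<'E'
from h import *
d=grab('side'); f=d['frame'][100:190,170:290]
e=grab('top')['frame'][70:180,280:400]
cv2.imwrite('pics/s2.png',np.vstack([cv2.resize(f,(400,300),interpolation=3),cv2.resize(e,(400,300),interpolation=3)])[:,:,::-1])
E
```

```text
(no output)
```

View pics/s2.png

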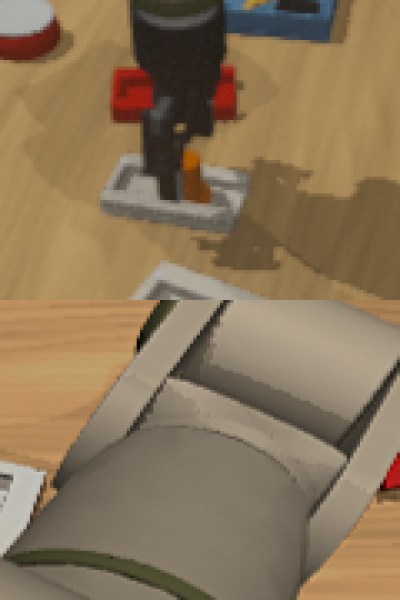

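The side crop shows the near finger at (165,185) and the knob at (190,178), with the knob looking offset toward the robot. I'll check this by projection.

```bash
python3 - <<'E'
from h import *
o=env.observe(); print(o['position'],o['tool_rot'].round(4).tolist())
d=load('side'); A=d['attitude']
def proj(p):
    c=(np.asarray(p)-d['eye'])@A; return (d['fx']*c[0]/-c[2]+d['cx'], d['cy']-d['fy']*c[1]/-c[2])
T=o['position'];R=o['tool_rot']
for y in(.043,.057): 
  for x in (-.011,.011):
    for z in (.004,-.03): 
        p=proj(T+R@[x,-y,z]); print('finger',y,x,z,np.round(p,1), 'crop',((p[0]-170)*3.33,(p[1]-100)*3.33))
p=proj([.574,-.191,.05]);print('captop',p,'crop',((p[0]-170)*3.33,(p[1]-100)*3.33))
P=cloud(d); f=d['frame']; print('px')
for v in range(140,162,2): print(v,[(f"{P[v,u,0]*1000:.0f},{P[v,u,1]*1000:.0f},{P[v,u,2]*1000:.0f}") for u in range(210,232,3)])
E
```

```text
[ 0.57482911 -0.19225047  0.04517688] [[0.9986, -0.0526, 0.0028], [-0.0526, -0.9986, -0.0015], [0.0028, 0.0014, -1.0]]
finger 0.043 -0.011 0.004 [224.9 159.7] crop (np.float64(182.93652551951902), np.float64(198.92066329931467))
finger 0.043 -0.011 -0.03 [224.3 150.4] crop (np.float64(180.86181317781706), np.float64(167.94005656823404))
finger 0.043 0.011 0.004 [217.5 158.5] crop (np.float64(158.21564851161915), np.float64(194.73814100846093))
finger 0.043 0.011 -0.03 [216.7 149.2] crop (np.float64(155.54120551655896), np.float64(163.76517283589016))
finger 0.057 -0.011 0.004 [223.5 162.9] crop (np.float64(178.08949578505175), np.float64(209.57120154432482))
finger 0.057 -0.011 -0.03 [222.8 153.6] crop (np.float64(175.87439165571692), np.float64(178.56011074894937))
finger 0.057 0.011 0.004 [216.  161.7] crop (np.float64(153.15637342305314), np.float64(205.31251915180735))
finger 0.057 0.011 -0.03 [215.1 152.3] crop (np.float64(150.3310818075958), np.float64(174.30736093437721))
captop (np.float64(225.64106315810218), np.float64(147.61462144136027)) crop (np.float64(185.2847403164802
[... 713 characters left out ...]
-120,98', '571,-117,101', '566,-126,95', '573,-180,50', '566,-185,47', '567,-222,17']
152 ['630,-212,8', '621,-213,8', '581,-120,91', '572,-117,94', '571,-141,75', '573,-179,44', '566,-185,40', '564,-212,18']
154 ['627,-201,9', '619,-206,6', '611,-208,6', '578,-137,70', '571,-141,68', '573,-178,37', '566,-183,34', '566,-217,5']
156 ['626,-195,6', '617,-197,6', '607,-197,8', '579,-136,64', '571,-140,62', '575,-182,26', '567,-186,24', '562,-201,12']
158 ['619,-175,16', '611,-177,16', '606,-190,6', '579,-134,58', '572,-141,53', '575,-180,20', '566,-183,19', '560,-193,11']
160 ['616,-163,20', '607,-166,19', '599,-167,19', '590,-169,18', '573,-143,44', '573,-171,20', '566,-181,12', '558,-186,10']
```

The projection agrees: finger centre at x≈0.577 and cap at x≈0.574. Lowering 7 mm and closing.

>>> move_arm([
  [[0,0,0.12],[0,0,0]],
  [[0,0,0],[0,0,0]],
  [[0,0,0],[0,0,0]],
])

```text
time_s: 3.1
position: [0.574, -0.1917, 0.0372]
tool_rot: [[0.999, -0.052, -0.0], [-0.052, -0.999, 0.0], [-0.0, -0.0, -1.0]]
ft_force: [-0.6, -0.3, 0.8]
grip_width: 0.0852
gripper_force: 0.0
```

>>> move_arm([
  [[0,0,0],[0,0,0]],
  [[0,0,0],[0,0,0]],
  [[0,0,0],[0,0,0]],
  [[0,0,0],[0,0,0]],
  [[0,0,0],[0,0,0]],
  [[0,0,0],[0,0,0]],
  [[0,0,0],[0,0,0]],
  [[0,0,0],[0,0,0]],
], claw=1, force=60)

```text
time_s: 3.9
position: [0.5743, -0.1919, 0.0376]
tool_rot: [[0.999, -0.052, 0.001], [-0.052, -0.999, -0.0], [0.001, 0.0, -1.0]]
ft_force: [-0.3, 0.1, 3.7]
grip_width: 0.0263
gripper_force: 59.1
```

>>> move_arm([
  [[0,0,-0.02],[0,0,0]],
  [[-0.2,0,0],[0,0,0]],
  [[-0.3,0,0],[0,0,0]],
  [[-0.3,0,0],[0,0,0]],
  [[-0.3,0,0],[0,0,0]],
  [[-0.3,0,0],[0,0,0]],
  [[-0.3,0,0],[0,0,0]],
  [[-0.2,0,0],[0,0,0]],
  [[0,0,0],[0,0,0]],
])

```text
time_s: 4.8
position: [0.4779, -0.1865, 0.0382]
tool_rot: [[0.999, -0.053, -0.001], [-0.053, -0.999, 0.001], [-0.001, -0.001, -1.0]]
ft_force: [0.6, -0.0, -0.2]
grip_width: 0.0264
gripper_force: 59.0
```

```bash
python3 - <<'E'
from h import *
d=grab('side'); f=d['frame'][100:190,180:300]
cv2.imwrite('pics/s3.png',cv2.resize(f,(600,450),interpolation=3)[:,:,::-1])
E
```

```text
(no output)
```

View pics/s3.png

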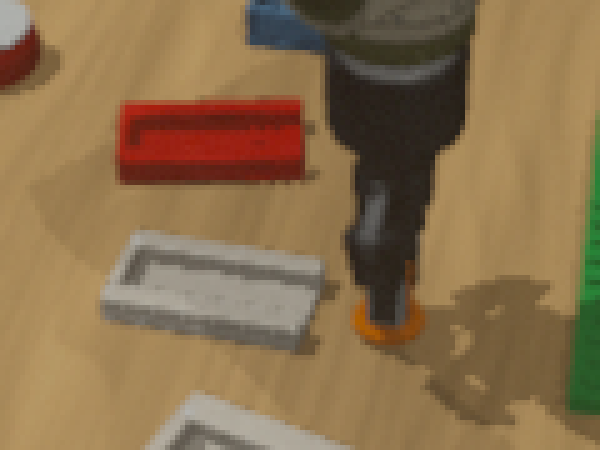

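The cap is out of the rail and held: its flange at (390,322) is centred under the fingers and it stands clear of the mouth. Lifting and carrying it to the stud.

>>> move_arm([
  [[0,0,-0.6],[0,0,0]],
  [[0,0,-0.6],[0,0,0]],
  [[0.08,-0.7,0],[0,0,0]],
  [[0.08,-0.7,0],[0,0,0]],
  [[0.08,-0.7,0],[0,0,0]],
  [[0.08,-0.7,0],[0,0,0]],
  [[0.08,-0.7,0],[0,0,0]],
  [[0.08,-0.7,0],[0,0,0]],
  [[0.08,-0.7,0],[0,0,0]],
  [[0.08,-0.7,0],[0,0,0]],
  [[0.08,-0.7,0],[0,0,0]],
  [[0.08,-0.7,0],[0,0,0]],
  [[0.08,-0.7,0],[0,0,0]],
  [[0.08,-0.7,0],[0,0,0]],
  [[0,0,0],[0,0,0]],
  [[0,0,0],[0,0,0]],
  [[0,0,0],[0,0,0]],
])

```text
time_s: 6.55
position: [0.5493, 0.2295, 0.0982]
tool_rot: [[0.999, -0.053, -0.0], [-0.053, -0.999, -0.0], [-0.0, 0.0, -1.0]]
ft_force: [0.5, 0.4, 0.7]
grip_width: 0.0261
gripper_force: 59.2
```

```bash
python3 - <<'E'
from h import *
d=grab('side'); e=grab('top')
a=cv2.resize(d['frame'][220:340,130:250],(400,400),interpolation=3); b=cv2.resize(e['frame'][90:190,100:200],(400,400),interpolation=3)
cv2.imwrite('pics/s4.png',np.hstack([a,b])[:,:,::-1])
E
```

```text
(no output)
```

View pics/s4.png

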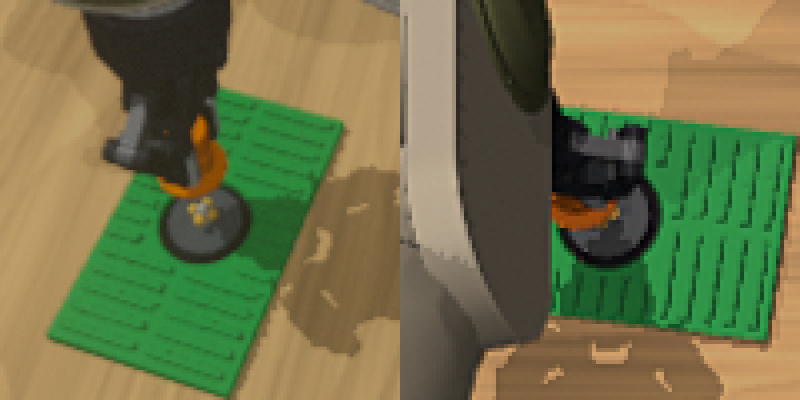

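Side view: the flange crescent runs from (157,182) to (230,160), with the stud and its balls at (202,210). The cap is above the stud. I'll fit the flange circle to get the camera bias relative to the TCP.

```bash
cat >> h.py <<'E'
from scipy.optimize import least_squares
def flange(n,zu,roi):
    d=load(n); hsv=cv2.cvtColor(d['frame'],cv2.COLOR_RGB2HSV); H,S=hsv[...,0],hsv[...,1]
    x0,x1,y0,y1=roi; m=np.zeros(H.shape,bool); m[y0:y1,x0:x1]=((H>3)&(H<17)&(S>185))[y0:y1,x0:x1]
    o=comp(m,((x0+x1)/2,(y0+y1)/2)); pts=[]
    for u in range(o[:,0].min(),o[:,0].max()+1):
        q=o[o[:,0]==u,1]
        if len(q): pts.append((u,q.max()+.5))
    pts=np.array(pts); W=ray(d,pts,zu)[:,:2]
    s=least_squares(lambda c:np.hypot(*(W-c).T)-.022,W.mean(0)+[0,-.01],loss='soft_l1',f_scale=.001)
    return s.x,(np.hypot(*(W-s.x).T)-.022)*1000,pts
E
python3 - <<'E'
from h import *
T=env.observe()['position']; print(T)
for n,roi in(('side',(176,200,255,282)),('top',(135,158,130,150))):
    c,r,p=flange(n,T[2]-.0312,roi); print(n,c.round(4),'cap-TCP mm',((c-T[:2])*1000).round(1),r.round(1)); print(p.tolist())
d=load('side'); hsv=cv2.cvtColor(d['frame'],cv2.COLOR_RGB2HSV)
g=comp((hsv[...,0]>50)&(hsv[...,0]<80)&(hsv[...,1]>110),(190,300)); print(d['eye'])
for n in ('side','top'):
    d=load(n); f=d['frame']; hsv=cv2.cvtColor(f,cv2.COLOR_RGB2HSV); 
    x0,x1,y0,y1=(182,200,275,292) if n=='side' else (148,160,138,152)
    print(n); print('\n'.join(' '.join(f"{hsv[v,u,0]:3d}/{hsv[v,u,1]:3d}/{hsv[v,u,2]:3d}" for u in range(x0,x1)) for v in range(y0,y1)) if n=='side' else '')
E
```

```text
[0.54932596 0.22916608 0.09835355]
side [0.5488 0.2252] cap-TCP mm [-0.5 -4. ] [-0.3 -1.5 -2.6 -1.5 -2.2  1.8  1.6  1.7  1.9 -0.1  0.5  1.2 -0.1 -1.
  0.2 -3.3 -4.6]
[[181.0, 275.5], [182.0, 275.5], [183.0, 275.5], [184.0, 276.5], [185.0, 276.5], [186.0, 278.5], [187.0, 278.5], [188.0, 278.5], [189.0, 278.5], [190.0, 277.5], [191.0, 277.5], [192.0, 277.5], [193.0, 276.5], [194.0, 275.5], [195.0, 275.5], [196.0, 272.5], [197.0, 269.5]]
top [0.5116 0.2235] cap-TCP mm [-37.8  -5.7] [ 8.1  5.   1.9  0.7 -0.4 -1.3 -2.  -2.6 -2.8 -2.9 -2.7 -0.2  0.4  3.2
  6.   8.8]
[[138.0, 144.5], [139.0, 145.5], [140.0, 146.5], [141.0, 146.5], [142.0, 146.5], [143.0, 146.5], [144.0, 146.5], [145.0, 146.5], [146.0, 146.5], [147.0, 146.5], [148.0, 146.5], [149.0, 145.5], [150.0, 145.5], [151.0, 144.5], [152.0, 143.5], [153.0, 142.5]]
[0.34499015 0.59594409 0.71438067]
side
 16/223/137  15/197/101  18/139/ 57  21/119/ 43  19/ 85/ 66  19/ 62/ 91  17/ 91/106  14/173/127  16/244/137  16/241/141  16/250/140  16/242/140  16/255/139  16/206/104  47/140/ 73  61/141/ 87  62/149/ 99  65/171/112
 18/255/180  17/255/
[... 2739 characters left out ...]
  34/ 35/ 59  39/ 31/ 58  40/ 39/ 59  38/ 35/ 59
 45/ 19/ 82  48/ 16/ 82  54/ 15/ 83  48/ 16/ 82  45/ 19/ 82  42/ 15/ 83  42/ 16/ 81  53/ 12/ 82  40/ 18/ 83  34/ 27/ 67  39/ 43/ 59  38/ 34/ 60  42/ 17/ 73  45/ 19/ 79  41/ 31/ 66  34/ 31/ 58  37/ 40/ 58  40/ 40/ 58
 36/ 16/ 81  45/ 19/ 82  42/ 16/ 82  45/ 13/ 81  48/ 15/ 84  42/ 15/ 83  48/ 15/ 85  54/ 15/ 83  45/ 12/ 82  45/ 19/ 79  42/ 17/ 76  42/ 17/ 74  45/ 19/ 80  42/ 16/ 79  30/ 23/ 67  35/ 26/ 58  37/ 37/ 62  38/ 35/ 59
 36/ 16/ 78  45/ 19/ 82  54/ 15/ 83  45/ 12/ 82  42/ 15/ 83  36/ 16/ 82  42/ 15/ 83  38/ 12/ 82  42/ 16/ 81  50/ 19/ 82  45/ 19/ 82  45/ 12/ 82  48/ 16/ 82  42/ 16/ 81  40/ 23/ 68  41/ 34/ 60  34/ 36/ 57  36/ 47/ 54
top
```

```bash
sed -i 's/(H>3)&(H<17)&(S>185)/(H>3)\&(H<20)\&(S>183)/' h.py; python3 - <<'E'
from h import *
T=env.observe()['position']; print(T)
d=load('side'); print('stud side',(ray(d,[[190.3,282.8]],.0195)*1000).round(1))
def proj(d,p):
    c=(np.asarray(p)-d['eye'])@d['attitude']; return np.c_[d['fx']*c[:,0]/-c[:,2]+d['cx'], d['cy']-d['fy']*c[:,1]/-c[:,2]]
for n,roi in(('side',(176,200,255,282)),('top',(135,158,135,150))):
    c,r,p=flange(n,T[2]-.0312,roi); print(n,c.round(4),'cap-TCP mm',((c-T[:2])*1000).round(1),r.round(1)); print(p.tolist())
    d=load(n)
    t=np.linspace(0,2*np.pi,25); E=proj(d,np.c_[T[0]+.022*np.cos(t),T[1]+.022*np.sin(t),0*t+T[2]-.0312]); print('pred ellipse lowest',E[E[:,1].argmax()].round(1),'L/R',E[:,0].min().round(1),E[:,0].max().round(1))
d=load('top'); f=d['frame']; hsv=cv2.cvtColor(f,cv2.COLOR_RGB2HSV)
print('\n'.join(str(v)+' '+' '.join(f"{hsv[v,u,0]:3d}/{hsv[v,u,1]:3d}/{hsv[v,u,2]:3d}" for u in range(137,160)) for v in range(136,150)))
E
```

```text
[0.54932596 0.22916608 0.09835355]
stud side [[549.7 231.6  19.5]]
side [0.5517 0.2277] cap-TCP mm [ 2.4 -1.5] [-0.1 -0.9  0.3 -0.9 -0.2  1.   0.4 -0.  -0.3 -0.3 -0.2  0.2  0.7 -0.9
 -0.   1.   0.2 -0.3  1.2 -1.3 -1. ]
[[177.0, 273.5], [178.0, 274.5], [179.0, 276.5], [180.0, 276.5], [181.0, 277.5], [182.0, 278.5], [183.0, 278.5], [184.0, 278.5], [185.0, 278.5], [186.0, 278.5], [187.0, 278.5], [188.0, 278.5], [189.0, 278.5], [190.0, 277.5], [191.0, 277.5], [192.0, 277.5], [193.0, 276.5], [194.0, 275.5], [195.0, 275.5], [196.0, 272.5], [197.0, 270.5]]
pred ellipse lowest [187.4 279.4] L/R 177.2 198.7
top [0.5116 0.2234] cap-TCP mm [-37.8  -5.7] [ 8.2  5.1  2.   0.7 -0.4 -1.3 -2.  -2.5 -2.8 -2.9 -2.7 -0.2  0.4  3.2
  6.   6.9]
[[138.0, 144.5], [139.0, 145.5], [140.0, 146.5], [141.0, 146.5], [142.0, 146.5], [143.0, 146.5], [144.0, 146.5], [145.0, 146.5], [146.0, 146.5], [147.0, 146.5], [148.0, 146.5], [149.0, 145.5], [150.0, 145.5], [151.0, 144.5], [152.0, 143.5], [153.0, 143.5]]
pred ellipse lowest [144. 148.] L/R 134.2 154.5
136  18/ 56/ 68  98/146/  7 128/ 68/ 15   0/ 20/ 13 110/ 51/ 
[... 3158 characters left out ...]
/ 71/ 61  30/  9/ 58  18/ 90/ 62  15/ 34/ 45 120/ 21/ 49 120/ 11/ 48 150/  6/ 46 150/  5/ 50 150/  3/ 77  90/  3/ 75  90/  3/ 74 120/  3/ 76
148  46/ 81/ 82  68/190/158  68/195/111  75/155/ 23 129/ 91/ 28 108/ 54/ 57 101/ 47/ 86 102/ 47/ 82 104/ 40/ 82 104/ 35/ 80 105/ 25/ 81 110/ 19/ 82 113/ 13/ 78 108/ 27/ 47 113/ 21/ 49 150/  5/ 47 150/  5/ 48   0/  5/ 49   0/  4/ 62 150/  3/ 77 105/  7/ 76 105/  7/ 75  90/ 10/ 77
149  46/ 78/ 82  68/186/160  68/185/135  67/191/ 48 155/ 81/ 19 143/ 30/ 34 105/ 14/ 72  98/ 13/ 80 105/ 13/ 78 105/  7/ 77 105/  7/ 69 120/  4/ 72 135/  7/ 69 150/  6/ 46 120/ 10/ 49 165/ 11/ 48 150/  5/ 48 150/  5/ 52 150/  3/ 73 150/  4/ 70 150/  4/ 70 150/  7/ 78   0/  0/ 73
```

```bash
python3 - <<'E'
from h import *
big=cv2.imread('pics/top0.png')[:,:,::-1]; t0=cv2.cvtColor(np.ascontiguousarray(big),cv2.COLOR_RGB2HSV)
d=load('top'); sc=lambda uv:(np.asarray(uv,float)+.5)/1.5-.5
H,S,V=[t0[...,i].astype(int) for i in range(3)]
def study(d,H,S,V,win,sc):
    x0,x1,y0,y1=win; m=np.zeros(H.shape,bool); m[y0:y1,x0:x1]=1
    b=m&(H>14)&(H<27)&(S>75); v,u=np.nonzero(b); hull=cv2.convexHull(np.c_[u,v].astype(np.float32)); M=cv2.moments(hull)
    print('balls hull c',ray(d,sc([[M['m10']/M['m00'],M['m01']/M['m00']]]),.0195)*1000, 'px',sc([u.mean(),v.mean()]))
    w=b.shape; ng=((H<45)|(H>85)|(S<100)|(V<40)); c=comp(ng,((x0+x1)/2,(y0+y1)/2)); q=ray(d,sc(c),.011)[:,:2]
    print('recess',len(c),(q.mean(0)*1000).round(1),rect(q),'area diam',2*np.sqrt(cv2.contourArea(cv2.convexHull((q*1e3).astype(np.float32)))/np.pi))
    return c
study(d,H,S,V,(212,242,200,230),sc)
s=load('side'); f=cv2.imread('pics/side0.png')[:,:,::-1]; t0=cv2.cvtColor(np.ascontiguousarray(f),cv2.COLOR_RGB2HSV)
c=study(s,*[t0[...,i].astype(int) for i in range(3)],(272,302,412,440),sc)
P=cloud(s); h=cv2.cvtColor(s['frame'],cv2.COLOR_RGB2HSV)
m=(h[...,0]>50)&(h[...,0]<80)&(h[...,1]>110); m[:270]=0;m[:,:140]=0;m[:,245:]=0
print('green z side',np.percentile(P[m][:,2],[5,25,50,75,95]).round(4))
print('wash z',np.median(P[287:292,183:188,2]), 'table',np.median(P[345:375,150:250,2]))
print('tip',P[280:287,187:195].round(3)[...,2])
E
```

```text
balls hull c [[549.38926097 231.30662414  19.5       ]] px [150.0959596  142.48653199]
recess 1113 [548.3 229.9] (array([548.6, 229.7]), array([56.4, 56.8]), 46.0) area diam 57.12307332867922
balls hull c [[544.06164171 235.68165654  19.5       ]] px [190.59917355 283.27134986]
recess 1065 [547.7 235.7] (array([547.8, 234.9]), array([54.6, 54.7]), 16.2) area diam 54.90341820035976
green z side [0.006  0.0079 0.0091 0.0106 0.0126]
wash z 0.010649959167637113 table 0.00043363450894129407
tip [[0.01  0.012 0.01  0.024 0.025 0.023 0.021 0.011]
 [0.024 0.025 0.027 0.025 0.028 0.021 0.01  0.011]
 [0.023 0.024 0.028 0.027 0.026 0.026 0.023 0.011]
 [0.022 0.023 0.025 0.024 0.026 0.022 0.024 0.023]
 [0.012 0.023 0.022 0.023 0.022 0.023 0.023 0.022]
 [0.021 0.022 0.022 0.022 0.016 0.022 0.02  0.01 ]
 [0.01  0.021 0.02  0.022 0.015 0.013 0.009 0.008]]
```

```bash
python3 - <<'E'
from h import *
T=env.observe()['position'];print(T)
for n,roi in(('side',(170,202,245,282)),('top',(137,155,137,149))):
    d=load(n);P=cloud(d);h=cv2.cvtColor(d['frame'],cv2.COLOR_RGB2HSV)
    x0,x1,y0,y1=roi; m=np.zeros(h.shape[:2],bool); m[y0:y1,x0:x1]=((h[...,0]>3)&(h[...,0]<20)&(h[...,1]>200)&(d['depth']>0))[y0:y1,x0:x1]
    print(n)
    for v in range(y0,y1,2 if n=='side' else 2): print(v,[(u,*(P[v,u]*1000).round().astype(int)) for u in range(x0,x1,2) if m[v,u]])
E
```

```text
[0.54932596 0.22916608 0.09835355]
side
245 []
247 []
249 []
251 []
253 []
255 [(190, np.int64(543), np.int64(219), np.int64(108))]
257 [(188, np.int64(545), np.int64(225), np.int64(110)), (190, np.int64(541), np.int64(224), np.int64(110))]
259 [(188, np.int64(543), np.int64(230), np.int64(111)), (190, np.int64(540), np.int64(229), np.int64(110))]
261 [(188, np.int64(542), np.int64(235), np.int64(111)), (190, np.int64(539), np.int64(233), np.int64(109)), (192, np.int64(540), np.int64(223), np.int64(93))]
263 [(188, np.int64(541), np.int64(238), np.int64(110)), (190, np.int64(538), np.int64(236), np.int64(106)), (192, np.int64(538), np.int64(227), np.int64(93)), (194, np.int64(541), np.int64(214), np.int64(73))]
265 [(190, np.int64(539), np.int64(235), np.int64(98)), (192, np.int64(538), np.int64(229), np.int64(89)), (194, np.int64(539), np.int64(219), np.int64(73)), (196, np.int64(535), np.int64(218), np.int64(73))]
267 [(190, np.int64(539), np.int64(237), np.int64(93)), (192, np.int64(538), np.int64(231), np.int64(85)), (194, np.int64(538), np.int64(223), np.int64(73)), (196, np.int
[... 1509 characters left out ...]
209), np.int64(71))]
143 [(139, np.int64(538), np.int64(239), np.int64(71)), (141, np.int64(537), np.int64(234), np.int64(72)), (143, np.int64(536), np.int64(228), np.int64(78)), (145, np.int64(537), np.int64(225), np.int64(75)), (147, np.int64(538), np.int64(222), np.int64(70)), (149, np.int64(537), np.int64(217), np.int64(72)), (151, np.int64(537), np.int64(212), np.int64(75))]
145 [(139, np.int64(532), np.int64(237), np.int64(75)), (141, np.int64(533), np.int64(234), np.int64(72)), (143, np.int64(533), np.int64(230), np.int64(71)), (145, np.int64(533), np.int64(226), np.int64(69)), (147, np.int64(533), np.int64(222), np.int64(71)), (149, np.int64(533), np.int64(217), np.int64(72))]
147 []
```

The heights check out: flange top reads 0.072 m, so the underside is 0.067 m. The camera y offsets average out to a correction of about (-2, +1.5) mm. Applying it, lowering to just above the stud tip, and looking again.

>>> move_arm([
  [[-0.042,-0.028,0],[0,0,0]],
  [[0,0,0.36],[0,0,0]],
  [[0,0,0.36],[0,0,0]],
  [[0,0,0],[0,0,0]],
  [[0,0,0],[0,0,0]],
  [[0,0,0],[0,0,0]],
])

```text
time_s: 7.25
position: [0.5477, 0.2315, 0.0634]
tool_rot: [[0.999, -0.053, 0.002], [-0.053, -0.999, 0.0], [0.002, -0.0, -1.0]]
ft_force: [-0.4, -0.1, 0.0]
grip_width: 0.0265
gripper_force: 59.2
```

```bash
python3 - <<'E'
from h import *
d=grab('side'); e=grab('top'); T=env.observe()['position']; print(T)
def proj(d,p):
    c=(np.asarray(p)-d['eye'])@d['attitude']; return np.c_[d['fx']*c[:,0]/-c[:,2]+d['cx'], d['cy']-d['fy']*c[:,1]/-c[:,2]]
out=[]
for im,(x0,y0,w) in((d,(165,260,50)),(e,(125,118,50))):
    k=8; a=cv2.resize(im['frame'][y0:y0+w,x0:x0+w],(400,400),interpolation=0)
    t=np.linspace(0,2*np.pi,60)
    for r,z,col,c in((.022,T[2]-.0312,(255,0,255),T),(.024,.010,(0,255,255),(.5490,.2310)),(.022,T[2]-.0262,(255,255,0),T)):
        p=(proj(im,np.c_[c[0]+r*np.cos(t),c[1]+r*np.sin(t),0*t+z])-[x0,y0]+.5)*k
        cv2.polylines(a,[p.round().astype(np.int32)],True,col,1)
    out.append(a)
cv2.imwrite('pics/s5.png',np.hstack(out)[:,:,::-1])
E
```

```text
[0.54754765 0.23164332 0.06324137]
```

View pics/s5.png

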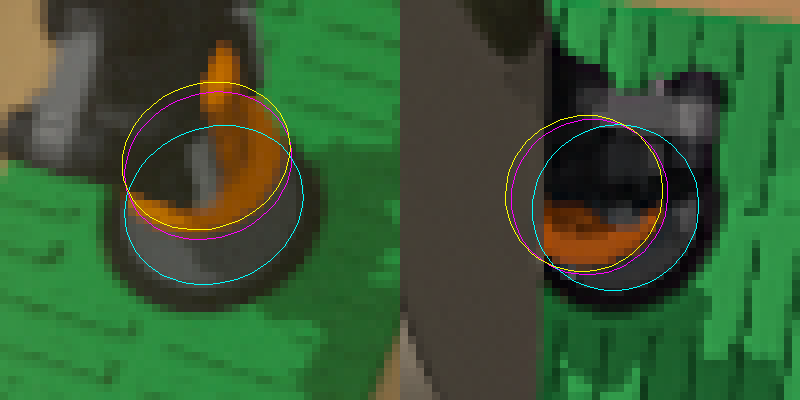

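The overlays in both views confirm the stud at (0.549, 0.231): the predicted washer circle matches the ring. The cap lies within about 1 mm of it. A tiny trim, then down onto the tip.

>>> move_arm([
  [[0.009,0.014,0],[0,0,0]],
  [[0,0,0.06],[0,0,0]],
  [[0,0,0.06],[0,0,0]],
  [[0,0,0.06],[0,0,0]],
  [[0,0,0],[0,0,0]],
  [[0,0,0],[0,0,0]],
  [[0,0,0],[0,0,0]],
], force=90)

```text
time_s: 8.05
position: [0.5478, 0.2312, 0.0536]
tool_rot: [[0.999, -0.052, 0.001], [-0.052, -0.999, 0.001], [0.001, -0.001, -1.0]]
ft_force: [-1.2, 2.8, 5.0]
grip_width: 0.026
gripper_force: 89.5
```

Ball contact at the expected height (underside about 22 mm) with a light +y side force. Trimming +0.7 mm in y and pressing on.

>>> move_arm([
  [[0,-0.014,0],[0,0,0]],
  [[0,0,0.04],[0,0,0]],
  [[0,0,0.04],[0,0,0]],
  [[0,0,0.04],[0,0,0]],
  [[0,0,0],[0,0,0]],
  [[0,0,0],[0,0,0]],
  [[0,0,0],[0,0,0]],
])

```text
time_s: 8.75
position: [0.5473, 0.2316, 0.0466]
tool_rot: [[0.999, -0.053, -0.001], [-0.053, -0.999, -0.0], [-0.001, 0.0, -1.0]]
ft_force: [0.8, 3.0, -5.7]
grip_width: 0.0258
gripper_force: 88.8
```

The force has reversed to -5.7 N: the balls have snapped behind the mouth and are pulling the cap down. Continuing to the washer.

>>> move_arm([
  [[0,-0.01,0],[0,0,0]],
  [[0,0,0.04],[0,0,0]],
  [[0,0,0.04],[0,0,0]],
  [[0,0,0.04],[0,0,0]],
  [[0,0,0],[0,0,0]],
  [[0,0,0],[0,0,0]],
  [[0,0,0],[0,0,0]],
])

```text
time_s: 9.45
position: [0.5478, 0.2321, 0.0415]
tool_rot: [[0.999, -0.052, 0.0], [-0.052, -0.999, 0.0], [0.0, -0.0, -1.0]]
ft_force: [0.8, -0.4, -0.3]
grip_width: 0.0258
gripper_force: 89.0
```

>>> move_arm([
  [[0,0,0.035],[0,0,0]],
  [[0,0,0.035],[0,0,0]],
  [[0,0,0],[0,0,0]],
  [[0,0,0],[0,0,0]],
  [[0,0,0],[0,0,0]],
  [[0,0,0],[0,0,0]],
])

```text
time_s: 10.05
position: [0.5479, 0.2321, 0.0386]
tool_rot: [[0.999, -0.052, 0.001], [-0.052, -0.999, 0.0], [0.001, -0.0, -1.0]]
ft_force: [-2.0, -1.2, 6.8]
grip_width: 0.0258
gripper_force: 89.8
```

>>> move_arm([
  [[0,0,0.02],[0,0,0]],
  [[0,0,0],[0,0,0]],
  [[0,0,0],[0,0,0]],
  [[0,0,0],[0,0,0]],
  [[0,0,0],[0,0,0]],
  [[0,0,0],[0,0,0]],
])

```text
time_s: 10.65
position: [0.5479, 0.2321, 0.0377]
tool_rot: [[0.999, -0.052, 0.001], [-0.052, -0.999, 0.0], [0.001, -0.0, -1.0]]
ft_force: [-2.2, -0.3, 7.4]
grip_width: 0.0259
gripper_force: 89.9
```

```bash
python3 - <<'E'
from h import *
d=grab('side'); e=grab('top'); o=env.observe(); print(o['position'],o['ft_force'],o['wrist_torque'],o['gripper_force'])
cv2.imwrite('pics/s6.png',np.hstack([cv2.resize(d['frame'][250:320,155:225],(400,400),interpolation=3),cv2.resize(e['frame'][118:168,125:175],(400,400),interpolation=3)])[:,:,::-1])
E
```

```text
[0.54787211 0.23208991 0.03774205] [-2.30661892 -1.22844935  8.61287231] [-0.22309121  0.36950859 -0.05001495] 89.94600439444184
```

View pics/s6.png

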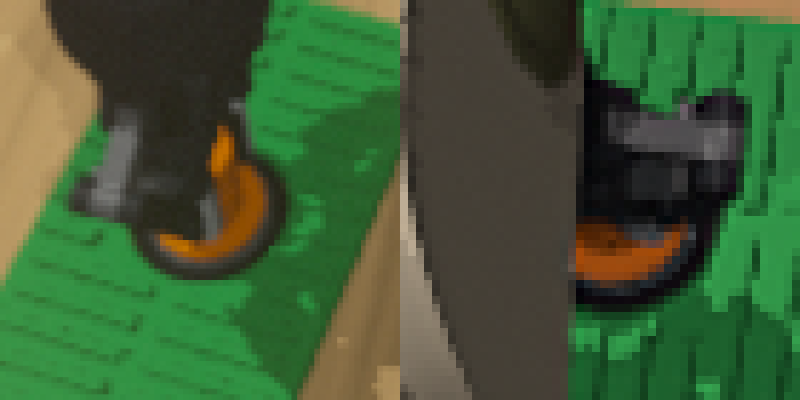

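The cap sits flat and concentric on the washer (flange centred in the recess in both views), still gripped and pressed with about 8 N at the expected depth. Handing in.

```bash
python3 -c "
from rig import env
print(env.close_job())"
```

```text
the job is handed in; nothing more can be done
None
```

The orange cap was slid out of the small white rail and clicked home on the middle-sized scraper's stud; I handed the job in at about 11 s, still gripping it and pressing down with about 8 N, but no verdict was returned.

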